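Hook a power module under the lip of its test cradle and lock it down

ROBOT

A 6-joint arm with a two-finger parallel gripper is mounted at the origin on a cart in front of the work surface, level with it; the furniture and walls round the work are solid. World frame = base frame: x ahead of the robot, y to its left, z up, the work surface at z = 0. Lengths are in m, angles in rad, forces in N, time in s.
With the tool pointing down it reaches from about 0.375 to 0.975 m from the base axis. Payload 3.8 kg.
Tool frame: the origin (TCP) lies midway between the tips of the shut fingers; the grasp point (between the pads) lies 19 mm behind it; z points along the fingers, y is the direction in which the jaws open and shut (so a half turn about z gives the same grasp; the last joint's range is limited). The gripper opens to 85 mm and grips with 20 to 120 N. Pads are 22 mm wide; open, the fingers measure 114 mm over their backs; the gripper's body (76 mm by 85 mm) begins 54 mm behind the grasp point. The pads swing forward as they close: fully open they stand 13 mm farther back than shut.
Start: joints at [-1.249, 0.264, 1.604, -0, 1.274, -0.037], TCP at [0.237, -0.632, 0.231] pointing down, gripper open.
Joint ranges: [-2.63, 2.63], [-0.94, 2.18], [0.31, 2.57], [-1.31, 4.45], [0, 2.66], [-2.55, 2.55]. Speed limits (rad/s): [2.57, 2.57, 3.14, 3.14, 3.14, 3.14].

INTERFACE

Orientations are given as a rotation vector (axis times angle).
In Python, from workcell import bot gives the robot as it stands.
- The arm moves only by the tool drive_tool, never from a script. Its argument "steps" is a list of rows, each a list of 2 entries, a list of its own where there are three numbers: the shift along the tool's x, y, z in mm, then the turn about the tool's z in degrees. In form: [[[dx, dy, dz], twist], ...]. A call has 1 to 8 rows; each row shifts and turns the commanded pose from where the row before left it, along the tool's axes as they then stand; what a row does not reach is not made up. A row lasts 1/12 s, in which the tool goes at most 41.7 mm and 7.16 degrees, less where a joint would pass 70% of its speed; a pose out of reach is approached as far as the arm can. A call is refused whole if a number of a shift passes 41.7 or a number of a turn 7.16, either way. A call with a gripper value outside its range is refused whole. "jaw" is the opening, from 0 (shut) to 1 (fully open), set as the call begins (left out, the last holds). The fingers move at their own pace and stop on an object; "force" is the grip in N (left out, the last holds). Time passes only in rows, so rows that do not move let the fingers close. It gives the time, the measured TCP pose, the force and the opening at its end, in the units of the state.
- bot.read_state(): the state, without advancing time (a new reading comes with each control period).
- bot.read_camera(name): name is "scene" or "side" or "wrist"; returns the picture (420x560x3 uint8, red, green, blue); there is no depth.
- bot.camera_info(name): a dict with "fx", "fy", "cx", "cy" (pixels), "position" and "attitude" of the camera in the world. Camera axes: x right, y down, z forward; pixel columns grow to the right and rows downward; lengths in m; the calibration is good to about 2 mm. A picture is of the moment at which its call begins: read the wrist's pose just before it. camera_info takes no time and is no camera call; for the wrist camera it gives the pose at the moment of the call.
- bot.finish_job(): hands the job in, once; it reports no verdict.
The state is a dict: "time": time; "q": joint angles; "joint_vel": joint speeds; "joint_torque": joint torques, N m; "tool_pos": TCP position; "tcp_rot": TCP orientation; "wrist_force": force on the tool from outside, world axes, zero at the start; "torque": the same for the moment, N m; "width": opening from 0.0 (shut) to 1.0 (fully open).
Only numpy, scipy, OpenCV 4.12 (cv2) and the standard library are available. Lean on these libraries where they do the work, as an engineer would, in place of code of your own. Each camera call takes 0.05 s, during which the arm holds its last target.

TASK

The power module lies loose and tilted in the grey test cradle, its near end propped up by the sprung ejector pin. Gently push it away from the yellow catch until its far edge is hooked under the steel lip with the sprung contacts there pressed right in, then swing its near end down and let it spring back under the yellow catch, so that it stays flat and locked when you let go. Leave the tapes, the spool and the brush beside it where they are.

Things in the scene. Friction and masses are not known exactly. Their poses are not given: they have to be found in the camera images.
- cradle: base block of the test cradle, 230 x 124 x 22 mm, light grey, fixed to the bench; origin at the centre of its underside, x axis from the yellow catch (near end) to the steel lip (far end), z up. On it a darker nest (seat, rear wall with lip, ejector, near wall with catch, all one piece) is clamped, shifted along x by -8 to +8 mm: where is not reported. It does not move while you work
- ejector (a joint): travel in m of the sprung ejector pin, steel, 14 mm round head, on the midline at cradle x = -56 mm + nest shift: 0 = up, head 30 mm above the seat; 0.030 = flush with it. Pushes up with about 4 N when up, 7 N when flush, so the near end rises again unless the catch holds it. With the module locked it reads about 0.028 to 0.030
- module: power module, about 0.3 kg: aluminium plate 150 (x) x 90 (y) x 6 mm, black finned housing on top (60 mm wide, x = -25 to +45 mm, up to z = 34 mm). Origin at the centre of the plate's underside; x to its far edge, z up. At the start it leans 13 to 18 degrees, far edge on the seat 1 to 22 mm short of the lip, near end up on the ejector
- far_edge (a point): middle of the plate's far lower edge (module x = +75 mm). It goes under the rigid lip (100 mm wide) to the rear wall. Two sprung brass contacts under the lip stand 10 mm out of that wall and push back along cradle -x, together about 4 N at first touch and 9 N flush with the wall; there the force climbs steeply. Side guides 10 mm high leave 4 mm on each side of the plate
- near_edge (a point): middle of the plate's near lower edge (module x = -75 mm). It must end under the yellow catch: rigid, 60 mm wide, 7.5 to 13.5 mm above the seat, 5.5 mm overhang. It passes down inside the catch only while the far edge is within the last 3 mm before the hard stop; once down, the contacts push the plate back about 8 mm, under the catch, if the finger that holds it down moves back with it
- pad (a point): point on the blue pressing area on the plate's upper face (module x = -38.5 mm), 13.5 mm from the housing's upright near face. The plate is bare from that face to its near edge; shut fingers can stand there, pushing on the housing's face and pressing on the plate
- amber_tape: roll of amber tape, 100 mm across, 12 mm high, loose bystander; origin at the centre of its underside
- green_tape: roll of green tape, 72 mm across, 18 mm high, loose bystander; origin at the centre of its underside
- spool: white solder spool, 56 mm across, 36 mm high, loose bystander; origin at the centre of its underside
- brush: black ESD brush, 42 x 136 x 9 mm, long along its y, loose bystander; origin at the centre of its underside
- nest_mid (a point): point on the base block's axis, at the height of the seat (the nest's flat top, 34 mm above the bench), where the middle of an unshifted nest lies; with nest shift S, the rear wall (hard stop) is at +83 mm + S along cradle x from it, the free edge of the steel lip at +67 mm + S, its underside 12 mm above the seat, the free edge of the yellow catch at -70 mm + S
Not all that is in view belongs to the job. Several things have the shape of the module; the one meant has the colours described above.

How it is judged:
At the end, for the whole second after the job is handed in: The module lies flat (within 2 degrees) and straight in the cradle, at rest and let go: far edge down under the steel lip, near edge within 3.5 mm of the seat, held there under the yellow catch against the ejector pin, which is pressed in at least 26 mm (angle between module's own z axis and vertical below 0.035 rad and angle between the x axis of module and the x axis of cradle, either way round below 0.06 rad and z of far_edge in the frame of cradle below 0.0405 m and z of near_edge in the frame of cradle below 0.0375 m and value of joint ejector above 0.026 m and linear speed of module below 0.01 m/s); the robot touches nothing.
It fails at once if the module is forced: the robot bears on it with more than 60 N (contact force between any of the fingers, the arm and module above 60 N).
It fails at once if a tape, the spool or the brush is moved by more than 20 mm (distance of any of amber_tape, green_tape, spool, brush from where it was at the start of the episode above 0.02 m).
It also fails if it takes over 64 s, if anything falls off the work surface, if the arm or the gripper's body presses on something with over 40 N, if the wrist force passes 120 N, or if a joint passes its speed limit or range.

## Working session

There is one attempt and no reset: what is moved stays moved. The work goes in short steps, Python scripts to look and compute and a tool call to move; the robot and the scene stay as the last step left them, time stands still between calls to the robot, and variables do not carry over. Pictures are saved under pics/ and viewed, and the job is handed in when it is done.

Besides the shell and the picture viewer there is one more tool, called after "Request:" as name(argument=value, ...), one argument or row to a line, values as JSON. drive_tool: Moves the arm, as the interface text tells. Its arguments: {"type":"object","properties":{"steps":{"type":"array","items":{"type":"array"}},"jaw":{"type":"number"},"force":{"type":"number"}},"required":["steps"]}

```bash
mkdir -p pics; ls; python3 - <<'E'
from workcell import bot
import cv2
s=bot.read_state(); print(s)
for n in("scene","side","wrist"):
    print(n,bot.camera_info(n))
    im=bot.read_camera(n); cv2.imwrite(f"pics/{n}0.png",im[:,:,::-1])
E
```

```text
pics
{'time': 0.0, 'q': array([-1.24887420e+00,  2.64796482e-01,  1.60541549e+00, -2.61379719e-05,
        1.27369892e+00, -3.69111977e-02]), 'joint_vel': array([ 1.82065308e-03, -6.77319185e-04,  9.46528740e-04, -5.85382209e-06,
       -1.04017985e-03,  2.14496024e-04]), 'joint_torque': array([ 1.94292275e-03, -5.15111518e+01, -3.67313755e+01,  2.41291309e-04,
        1.28470862e-02, -1.79874411e-05]), 'tool_pos': array([ 0.2367925 , -0.63129871,  0.22991043]), 'tcp_rot': array([-3.08890707e+00, -5.60237872e-01,  5.55618333e-04]), 'wrist_force': array([-0.26708708, -0.36727156, -0.82302567]), 'torque': array([0.00572439, 0.01760146, 0.04424261]), 'width': 0.99932871358471}
scene {'fx': 486.24723753213135, 'fy': 486.24723753213135, 'cx': 283.87682276658023, 'cy': 217.32431299755962, 'position': array([-0.21284365, -0.77903626,  0.60216107]), 'attitude': array([-1.89441674,  0.85031877, -0.48991305])}
side {'fx': 500.78872660920496, 'fy': 500.78872660920496, 'cx': 284.34473851551286, 'cy': 214.84138160520342, 'position': array([0.50042503, 0.83598761, 0.59292721]), 'attitude': array([-0.08679606,  2.67375256, -1.57937263])}
wrist {'fx': 338.90893227432326, 'fy': 338.90893227432326, 'cx': 278.86870173578023, 'cy': 208.38445631052383, 'position': array([ 0.30012571, -0.6066747 ,  0.3738001 ]), 'attitude': array([ 2.39047987, -1.65489044, -0.23085387])}
```

View pics/scene0.png

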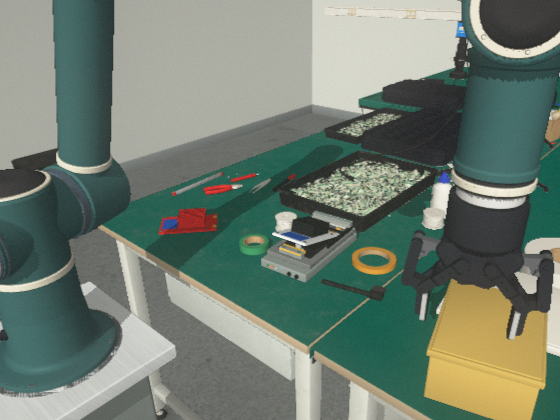

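View pics/side0.png

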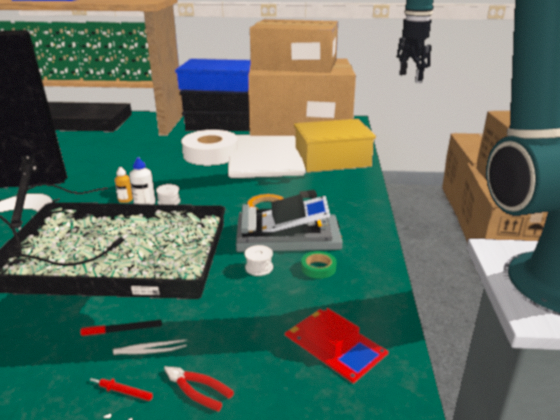

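View pics/wrist0.png

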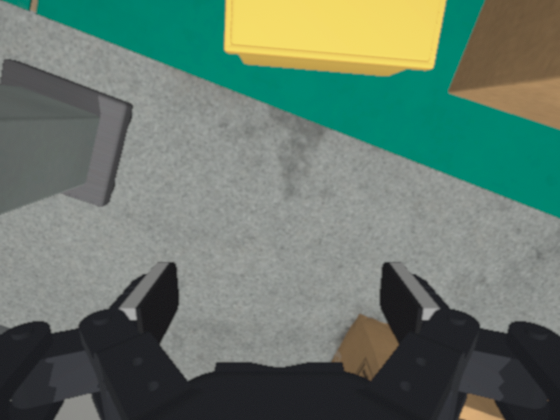

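Candidates for the module: the silver plate with black housing in the grey cradle (scene ≈(308,232), side ≈(295,212)); the red plate of the same shape (scene ≈(190,222), side ≈(338,345)). The silver and black one matches the description, so I'll check it in a close crop.

```bash
python3 - <<'E'
import cv2
a=cv2.imread("pics/scene0.png")[195:305,225:405]; b=cv2.imread("pics/side0.png")[180:280,225:355]
cv2.imwrite("pics/c1.png",cv2.resize(a,None,fx=4.4,fy=4.4,interpolation=cv2.INTER_CUBIC))
cv2.imwrite("pics/c2.png",cv2.resize(b,None,fx=6,fy=6,interpolation=cv2.INTER_CUBIC))
E
```

```text
(no output)
```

View pics/c1.png

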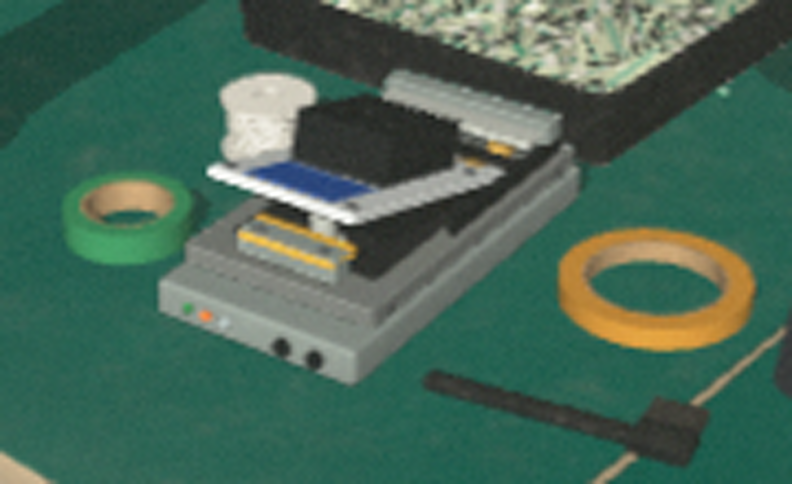

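View pics/c2.png

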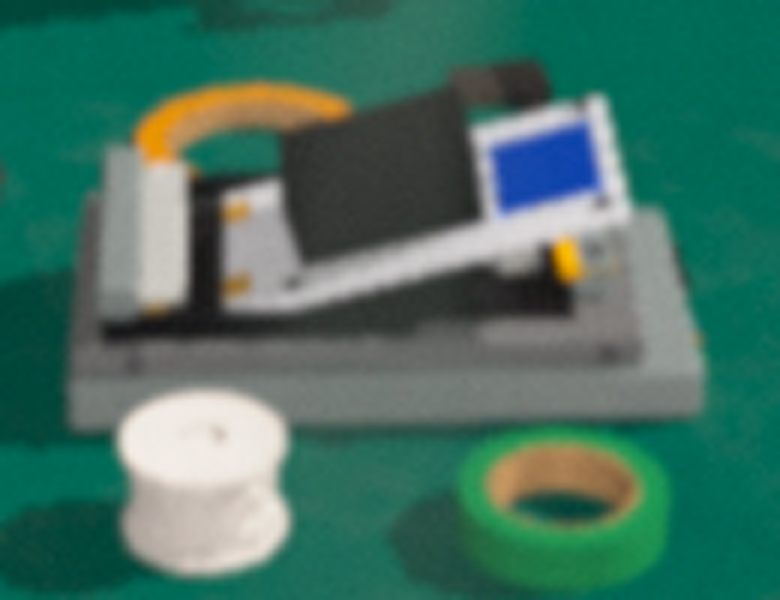

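The crop confirms the silver plate, blue pad and black housing, tilted in the grey cradle. The yellow catch is at the near end (scene ≈(291,250)) and the lip at the far end (scene ≈(333,218)). Next is a rough location.

```bash
cat > h.py <<'E'
import numpy as np, cv2
from scipy.spatial.transform import Rotation as R
def ray(ci,uv):
    d=np.array([(uv[0]-ci["cx"])/ci["fx"],(uv[1]-ci["cy"])/ci["fy"],1.]); d=R.from_rotvec(ci["attitude"]).apply(d); return ci["position"],d/np.linalg.norm(d)
def plane(ci,uv,z):
    p,d=ray(ci,uv); return p+d*(z-p[2])/d[2]
def two(c1,u1,c2,u2):
    p,d=ray(c1,u1);q,e=ray(c2,u2)
    s=np.linalg.lstsq(np.c_[d,-e],q-p,rcond=None)[0]
    a=p+s[0]*d;b=q+s[1]*e
    return (a+b)/2,np.linalg.norm(a-b)
def proj(ci,P):
    c=R.from_rotvec(ci["attitude"]).inv().apply(np.asarray(P)-ci["position"]); return np.array([ci["cx"]+ci["fx"]*c[0]/c[2],ci["cy"]+ci["fy"]*c[1]/c[2]])
E
python3 - <<'E'
from workcell import bot
from h import *
S=bot.camera_info("scene");D=bot.camera_info("side")
f=lambda x,y:(225+x/4.4,195+y/4.4); g=lambda x,y:(225+x/6,180+y/6)
for n,p in dict(nl=(160,287),nr=(355,355),fr=(578,165)).items(): print("scene",n,plane(S,f(*p),.022).round(4))
for n,p in dict(fl=(70,372),nl=(705,350),nr=(665,212)).items(): print("side",n,plane(D,g(*p),.022).round(4))
print("plate near right/left corner", two(S,f(350,215),D,g(603,97)),two(S,f(210,170),D,g(630,215)))
E
```

```text
scene nl [ 0.4304 -0.1014  0.022 ]
scene nr [ 0.4476 -0.2174  0.022 ]
scene fr [ 0.6735 -0.1897  0.022 ]
side fl [ 0.664  -0.0706  0.022 ]
side nl [ 0.4364 -0.1     0.022 ]
side nr [ 0.4484 -0.203   0.022 ]
plate near right/left corner (array([ 0.47501952, -0.19100404,  0.07793202]), np.float64(0.0004888068915666233)) (array([ 0.46633623, -0.10406353,  0.07537523]), np.float64(0.0017618236019216185))
```

Request:
drive_tool(
  steps=[
    [[0, 0, -35], 6.7],
    [[0, 0, -35], 6.7],
    [[18, -30, 0], 0],
    [[18, -30, 0], 0],
    [[18, -30, 0], 0],
    [[18, -30, 0], 0],
    [[18, -30, 0], 0],
    [[18, -30, 0], 0],
  ],
  jaw=0,
  force=60,
)

```text
time: 0.82
tool_pos: [0.3219, -0.4382, 0.3008]
tcp_rot: [-3.135, -0.195, 0.0]
wrist_force: [1.0, -0.5, -0.9]
width: 0.001
```

Request:
drive_tool(
  steps=[
    [[20, -33, 5], 0],
    [[20, -33, 5], 0],
    [[20, -33, 5], 0],
    [[20, -33, 5], 0],
    [[20, -33, 5], 0],
    [[20, -33, 5], 0],
    [[18, -33, 5], 0],
    [[18, -33, 5], 0],
  ],
)

```text
time: 1.48
tool_pos: [0.4438, -0.1567, 0.2609]
tcp_rot: [3.135, 0.196, 0.0]
wrist_force: [1.3, -0.3, 1.4]
width: -0.006
```

Request:
drive_tool(
  steps=[
    [[0, 0, 0], 0],
    [[0, 0, 0], 0],
    [[0, 0, 0], 0],
  ],
)

```text
time: 1.73
tool_pos: [0.4435, -0.1586, 0.2612]
tcp_rot: [3.135, 0.198, -0.001]
wrist_force: [-0.1, 0.2, 0.4]
width: -0.002
```

```bash
python3 - <<'E'
from workcell import bot
import cv2
s=bot.read_state(); print(s['tool_pos'],s['tcp_rot'])
im=bot.read_camera("wrist"); cv2.imwrite("pics/w1.png",im[:,:,::-1])
cv2.imwrite("pics/w1b.png",cv2.resize(im[:,:,::-1],None,fx=1.42,fy=1.42))
E
```

```text
[ 0.44349487 -0.15857879  0.26115487] [ 3.13490217e+00  1.98010165e-01 -8.80659892e-04]
```

View pics/w1b.png

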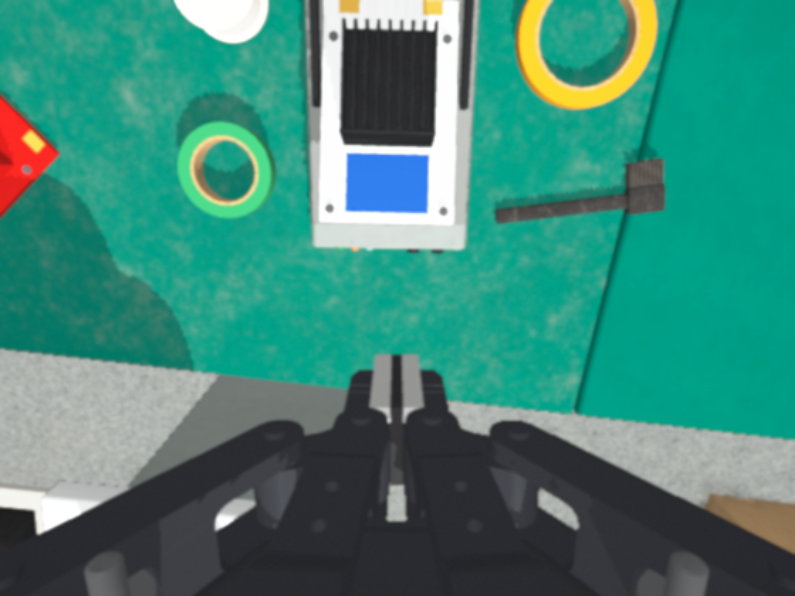

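Wrist view: the module is at (388,120), its blue pad at (388,183), and the near plate edge at row ≈222 (from column 318 to 455). The cradle's near corners are (314,247) and (465,249). The lip is out of view, so I'll move forward.

Request:
drive_tool(
  steps=[
    [[30, 3, 0], 0],
    [[30, 3, 0], 0],
    [[10, 0, 0], 0],
    [[0, 0, 0], 0],
    [[0, 0, 0], 0],
    [[0, 0, 0], 0],
  ],
)

```text
time: 2.28
tool_pos: [0.5127, -0.1567, 0.261]
tcp_rot: [-3.135, -0.194, 0.002]
wrist_force: [0.5, -0.2, -0.6]
width: -0.002
```

```bash
python3 - <<'E'
from workcell import bot
import cv2,pickle
s=bot.read_state(); print(s['tool_pos'],s['tcp_rot'])
c=bot.camera_info("wrist"); pickle.dump(c,open("w2.pkl","wb"))
im=bot.read_camera("wrist"); cv2.imwrite("pics/w2.png",im[:,:,::-1])
cv2.imwrite("pics/w2b.png",cv2.resize(im[0:300,180:380,::-1],None,fx=2,fy=2,interpolation=cv2.INTER_CUBIC))
E
```

```text
[ 0.51271081 -0.15670905  0.26104085] [-3.13546704e+00 -1.93732358e-01  2.03736355e-03]
```

View pics/w2b.png

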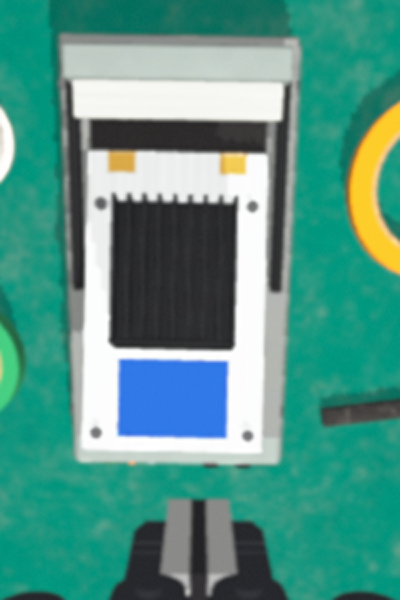

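```bash
python3 - <<'E'
from h import *
import pickle
c=pickle.load(open("w2.pkl","rb"))
f=lambda x,y:(180+x/2,y/2)
P=lambda x,y,z:plane(c,f(x,y),z)[:2]
bl,br,fl,fr=P(78,460,.022),P(278,460,.022),P(60,38,.022),P(300,40,.022)
print("near",bl,br,"far",fl,fr,"len",np.linalg.norm(bl-fl),np.linalg.norm(br-fr),"w",np.linalg.norm(bl-br),np.linalg.norm(fl-fr))
ax=(fl+fr-bl-br);yaw=np.arctan2(ax[1],ax[0]);print("yaw",yaw, np.degrees(yaw))
ce=(bl+br+fl+fr)/4;print("centre",ce)
u=np.array([np.cos(yaw),np.sin(yaw)]);v=np.array([-u[1],u[0]])
def loc(p):
    d=p-ce;return np.round([d@u*1000,d@v*1000],1)
for z in(.046,.049,.052):print("lip edge",z,loc(P(178,121,z)),"lip width",np.linalg.norm(P(74,119,z)-P(283,121,z)))
for z in (.036,.040): print("plate far edge top",z,loc(P(88,150,z)),loc(P(266,152,z)))
for z in (.074,.078,.082): print("plate near top",z,loc(P(82,452,z)),loc(P(262,454,z)),np.linalg.norm(P(82,452,z)-P(262,454,z)))
for z in (.062,.066,.07): print("blue near/far",z,loc(P(172,437,z)),loc(P(173,360,z)))
for z in(.055,.06,.065): print("housing foot",z,loc(P(173,349,z)))
E
```

```text
near [ 0.43684822 -0.09332607] [ 0.45162735 -0.21192935] far [ 0.66159326 -0.06707846] [ 0.67576369 -0.18786353] len 0.2262725532310524 0.22542462724177487 w 0.1195205426290552 0.12161346416338721
yaw 0.11162035105921898 6.395375023461856
centre [ 0.55645813 -0.14004935]
lip edge 0.046 [71.2  0.2] lip width 0.10225392915991546
lip edge 0.049 [70.8  0.1] lip width 0.10139866039848609
lip edge 0.052 [70.4  0. ] lip width 0.1005433916370567
plate far edge top 0.036 [58.4 46.2] [ 58.5 -44.4]
plate far edge top 0.04 [58.  45.6] [ 58.2 -44. ]
plate near top 0.074 [-90.8  48.1] [-90.7 -44.6] 0.09266955015315467
plate near top 0.078 [-89.4  47.4] [-89.3 -44.2] 0.0915485689016937
plate near top 0.082 [-88.   46.7] [-88.  -43.8] 0.0904275876502327
blue near/far 0.062 [-85.9   2.2] [-44.5   1.8]
blue near/far 0.066 [-84.6   2.1] [-43.7   1.6]
blue near/far 0.07 [-83.4   1.9] [-42.9   1.5]
housing foot 0.055 [-40.   2.]
housing foot 0.06 [-39.1   1.9]
housing foot 0.065 [-38.2   1.7]
```

Request:
drive_tool(
  steps=[
    [[-8, -13, 20], 0],
    [[0, 0, 40], 0],
    [[0, 0, 40], 0],
    [[0, 0, 40], 0],
    [[0, 0, 30], 0],
    [[0, 0, 0], 0],
    [[0, 0, 0], 0],
    [[0, 0, 0], 0],
  ],
)

```text
time: 3.0
tool_pos: [0.5053, -0.1446, 0.0933]
tcp_rot: [3.134, 0.195, 0.004]
wrist_force: [0.0, 0.5, 1.4]
width: -0.001
```

```bash
cat >shot.py <<'E'
from workcell import bot
import cv2,sys,numpy as np
t=sys.argv[1]; s=bot.read_state(); print(s['time'],s['tool_pos'].round(4),s['tcp_rot'].round(4),s['wrist_force'].round(1))
a=bot.read_camera("scene")[190:290,235:385,::-1]; b=bot.read_camera("side")[165:265,220:360,::-1]
o=[cv2.resize(i,(790,int(790*100/i.shape[1]) ),interpolation=cv2.INTER_CUBIC) for i in(a,b)]
cv2.imwrite(f"pics/{t}a.png",o[0]);cv2.imwrite(f"pics/{t}b.png",o[1])
w=bot.read_camera("wrist");cv2.imwrite(f"pics/{t}w.png",w[:,:,::-1])
E
python3 shot.py d1
```

```text
3.0 [ 0.5053 -0.1446  0.0933] [3.1344 0.1954 0.004 ] [0.  0.5 1.4]
```

View pics/d1a.png

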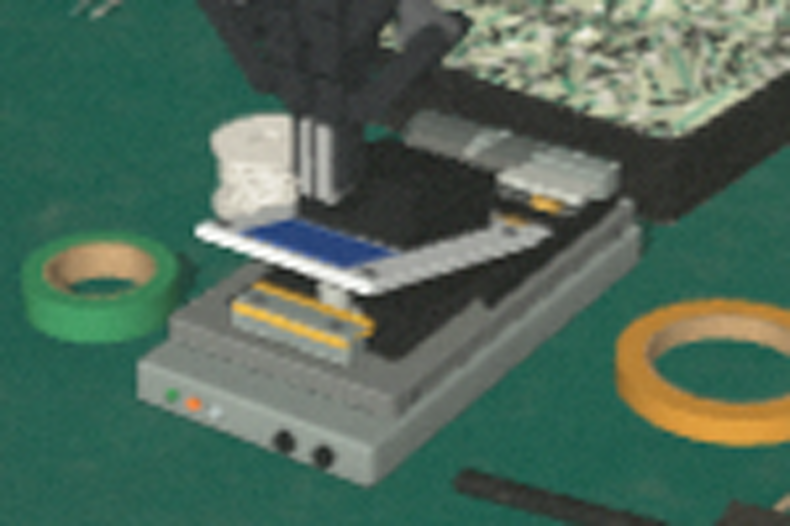

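View pics/d1b.png

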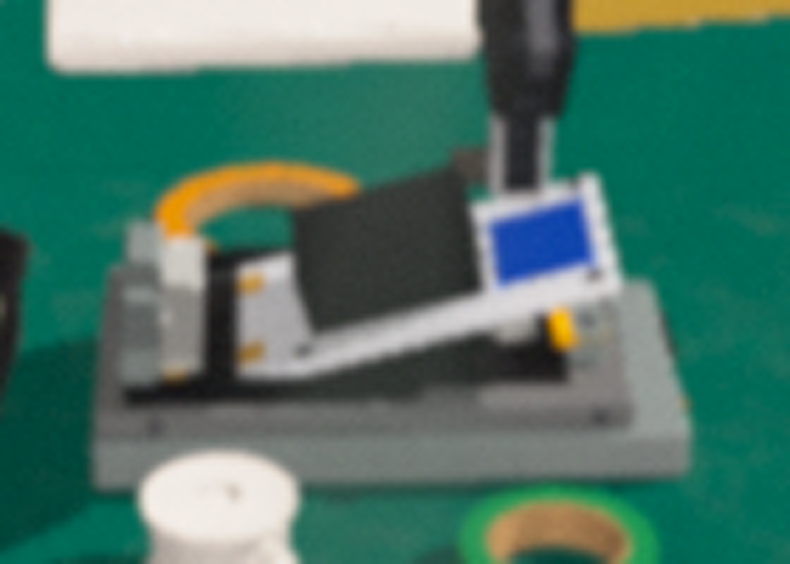

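View pics/d1w.png

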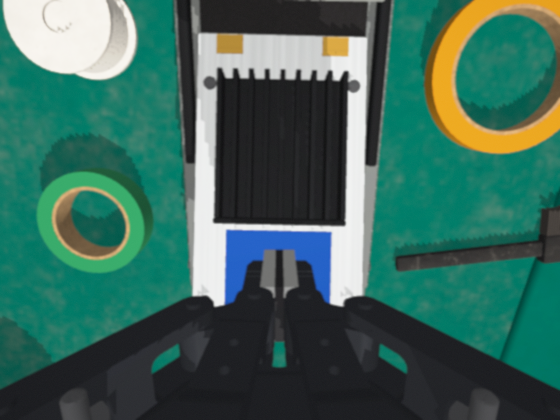

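The fingers stand centred over the blue pad, just behind the housing's near face. Next I'll descend to a light touch.

Request:
drive_tool(
  steps=[
    [[-1, 0, 10], 0],
    [[0, 0, 8], 0],
    [[0, 0, 0], 0],
    [[0, 0, 0], 0],
  ],
)

```text
time: 3.48
tool_pos: [0.5029, -0.1438, 0.0728]
tcp_rot: [-3.135, -0.196, 0.002]
wrist_force: [-0.7, -0.0, 1.9]
width: -0.003
```

Request:
drive_tool(
  steps=[
    [[0, 0, 2], 0],
    [[0, 0, 2], 0],
    [[0, 0, 0], 0],
    [[0, 0, 0], 0],
  ],
)

```text
time: 3.82
tool_pos: [0.5033, -0.144, 0.0693]
tcp_rot: [-3.135, -0.196, 0.0]
wrist_force: [-0.9, -0.1, 1.6]
width: -0.002
```

Request:
drive_tool(
  steps=[
    [[2, 0, 0], 0],
    [[2, 0, 0], 0],
    [[2, 0, 0], 0],
    [[2, 0, 0], 0],
    [[0, 0, 0], 0],
    [[0, 0, 0], 0],
  ],
)

```text
time: 4.32
tool_pos: [0.5122, -0.143, 0.0696]
tcp_rot: [3.135, 0.196, 0.003]
wrist_force: [1.8, 0.5, 2.7]
width: 0.002
```

```bash
python3 shot.py d2
```

```text
4.3167 [ 0.5122 -0.143   0.0696] [3.1353e+00 1.9610e-01 2.7000e-03] [1.8 0.5 2.7]
```

View pics/d2b.png

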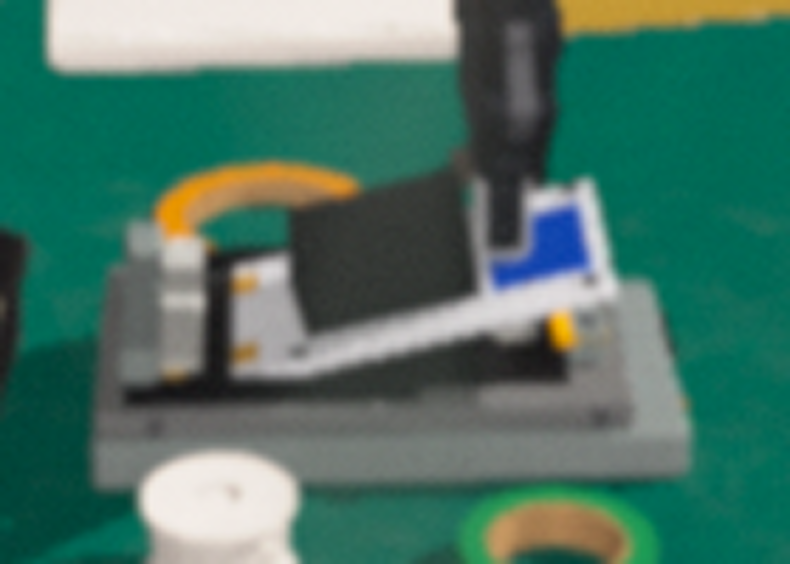

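View pics/d2w.png

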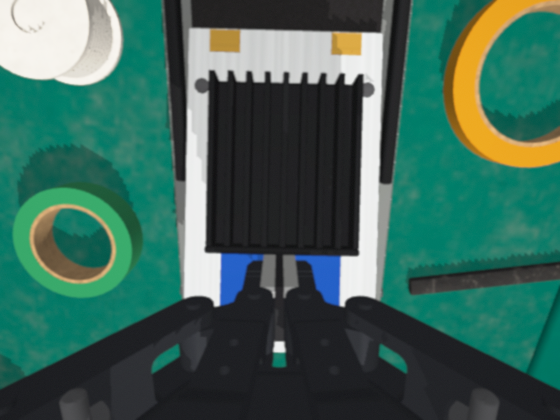

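Request:
drive_tool(
  steps=[
    [[2, 0, 0.4], 0],
    [[2, 0, 0.4], 0],
    [[2, 0, 0.4], 0],
    [[2, 0, 0.4], 0],
    [[0, 0, 0], 0],
  ],
)

```text
time: 4.88
tool_pos: [0.5196, -0.1419, 0.0676]
tcp_rot: [-3.135, -0.196, -0.001]
wrist_force: [0.0, 0.5, 2.3]
width: -0.002
```

Request:
drive_tool(
  steps=[
    [[2, 0, 0.4], 0],
    [[2, 0, 0.4], 0],
    [[2, 0, 0.4], 0],
    [[0, 0, 0], 0],
    [[0, 0, 0], 0],
  ],
)

```text
time: 5.3
tool_pos: [0.5259, -0.1412, 0.0667]
tcp_rot: [3.135, 0.196, 0.002]
wrist_force: [0.9, 1.1, 2.4]
width: -0.001
```

```bash
python3 shot.py d3
```

```text
5.3 [ 0.5259 -0.1412  0.0667] [3.1354e+00 1.9610e-01 2.2000e-03] [0.9 1.1 2.4]
```

View pics/d3b.png

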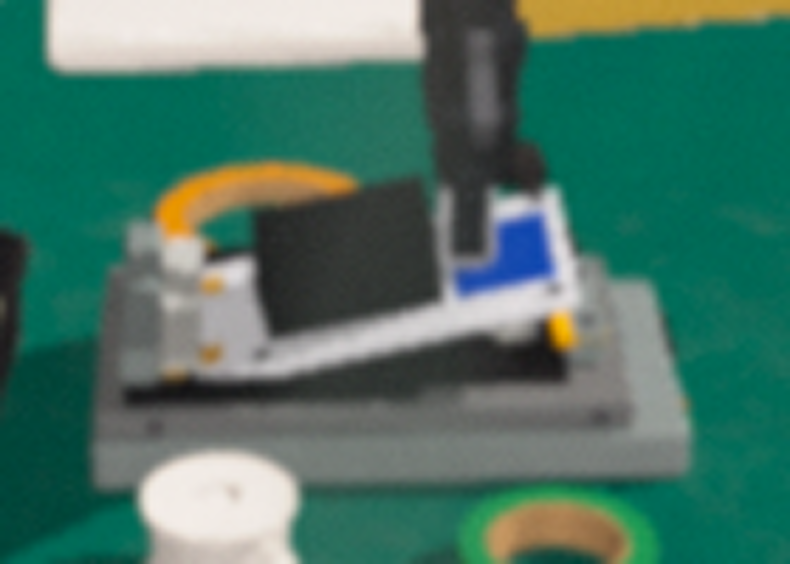

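View pics/d3w.png

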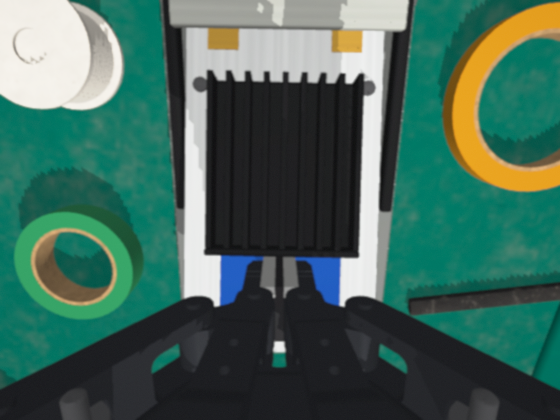

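The plate follows the finger, and its far edge is now under the lip (wrist row ≈28). I'll keep going in smaller steps into the contacts.

Request:
drive_tool(
  steps=[
    [[2, 0, 0.5], 0],
    [[2, 0, 0.5], 0],
    [[0, 0, 0], 0],
    [[0, 0, 0], 0],
  ],
)

```text
time: 5.78
tool_pos: [0.529, -0.1408, 0.0654]
tcp_rot: [3.135, 0.196, -0.001]
wrist_force: [-0.9, 0.4, 3.9]
width: -0.001
```

Request:
drive_tool(
  steps=[
    [[1, 0, 0.3], 0],
    [[1, 0, 0.3], 0],
    [[0, 0, 0], 0],
    [[0, 0, 0], 0],
  ],
)

```text
time: 6.12
tool_pos: [0.5294, -0.1406, 0.0643]
tcp_rot: [-3.135, -0.196, 0.005]
wrist_force: [-4.6, -1.0, 5.1]
width: 0.0
```

Request:
drive_tool(
  steps=[
    [[1, 0, 0.3], 0],
    [[1, 0, 0.3], 0],
    [[0, 0, 0], 0],
    [[0, 0, 0], 0],
  ],
)

```text
time: 6.45
tool_pos: [0.5308, -0.1402, 0.0635]
tcp_rot: [-3.135, -0.196, 0.008]
wrist_force: [-7.5, -0.8, 5.1]
width: -0.002
```

Request:
drive_tool(
  steps=[
    [[1, 0, 0.3], 0],
    [[1, 0, 0.3], 0],
    [[0, 0, 0], 0],
    [[0, 0, 0], 0],
  ],
)

```text
time: 6.78
tool_pos: [0.5322, -0.1399, 0.0627]
tcp_rot: [-3.134, -0.196, 0.009]
wrist_force: [-7.9, -0.4, 5.8]
width: 0.001
```

Request:
drive_tool(
  steps=[
    [[1, 0, 0.3], 0],
    [[1, 0, 0.3], 0],
    [[0, 0, 0], 0],
    [[0, 0, 0], 0],
  ],
)

```text
time: 7.12
tool_pos: [0.5336, -0.1396, 0.0619]
tcp_rot: [-3.134, -0.196, 0.011]
wrist_force: [-8.2, -0.8, 6.4]
width: -0.004
```

```bash
python3 shot.py d4
```

```text
7.1167 [ 0.5336 -0.1396  0.0619] [-3.1341 -0.1964  0.0111] [-8.2 -0.8  6.4]
```

View pics/d4b.png

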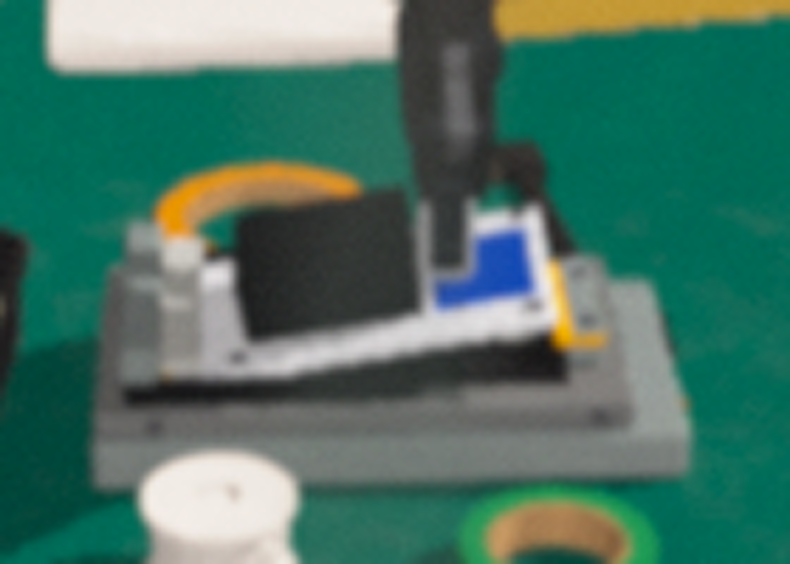

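View pics/d4a.png

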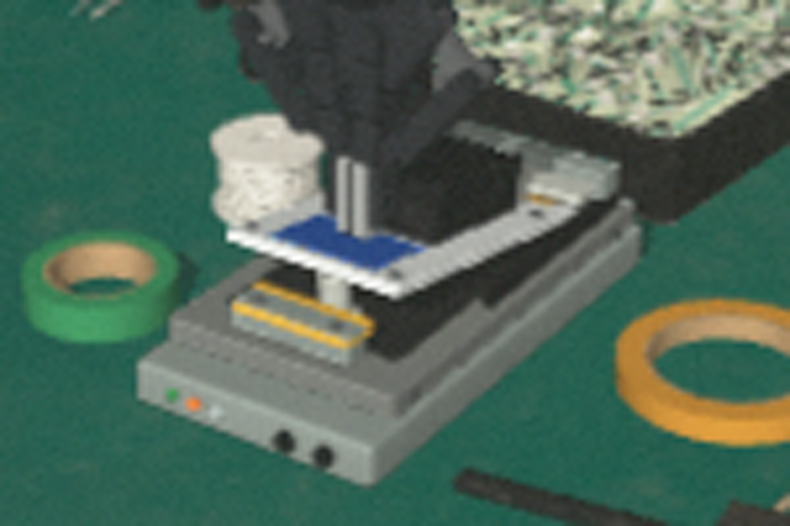

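View pics/d4w.png

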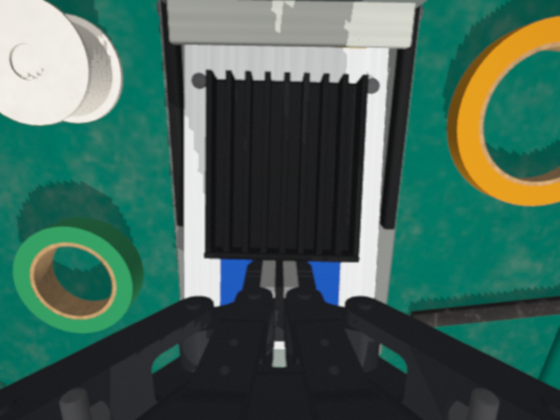

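Request:
drive_tool(
  steps=[
    [[1, 0, 0.2], 0],
    [[1, 0, 0.2], 0],
    [[0, 0, 0], 0],
    [[0, 0, 0], 0],
  ],
)

```text
time: 7.6
tool_pos: [0.5351, -0.1392, 0.0614]
tcp_rot: [-3.134, -0.197, 0.013]
wrist_force: [-9.3, -1.5, 6.9]
width: 0.002
```

Request:
drive_tool(
  steps=[
    [[1, 0, 0.2], 0],
    [[1, 0, 0.2], 0],
    [[0, 0, 0], 0],
    [[0, 0, 0], 0],
  ],
)

```text
time: 7.93
tool_pos: [0.5365, -0.139, 0.0608]
tcp_rot: [-3.134, -0.197, 0.014]
wrist_force: [-10.9, -1.3, 6.1]
width: 0.001
```

Request:
drive_tool(
  steps=[
    [[1, 0, 0.2], 0],
    [[1, 0, 0.2], 0],
    [[0, 0, 0], 0],
    [[0, 0, 0], 0],
  ],
)

```text
time: 8.27
tool_pos: [0.5371, -0.1388, 0.06]
tcp_rot: [-3.133, -0.197, 0.019]
wrist_force: [-13.9, -2.7, 7.1]
width: -0.001
```

Request:
drive_tool(
  steps=[
    [[1, 0, 0.2], 0],
    [[1, 0, 0.2], 0],
    [[0, 0, 0], 0],
    [[0, 0, 0], 0],
  ],
)

```text
time: 8.6
tool_pos: [0.537, -0.1388, 0.0589]
tcp_rot: [-3.133, -0.198, 0.026]
wrist_force: [-17.3, -3.9, 8.4]
width: -0.002
```

```bash
python3 shot.py d5
```

```text
8.6 [ 0.537  -0.1388  0.0589] [-3.1332 -0.1976  0.026 ] [-17.3  -3.9   8.4]
```

View pics/d5b.png

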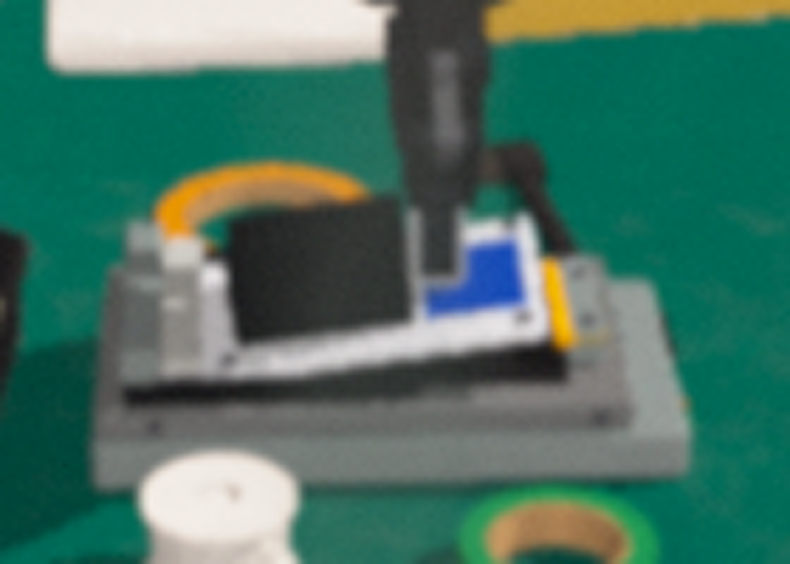

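View pics/d5a.png

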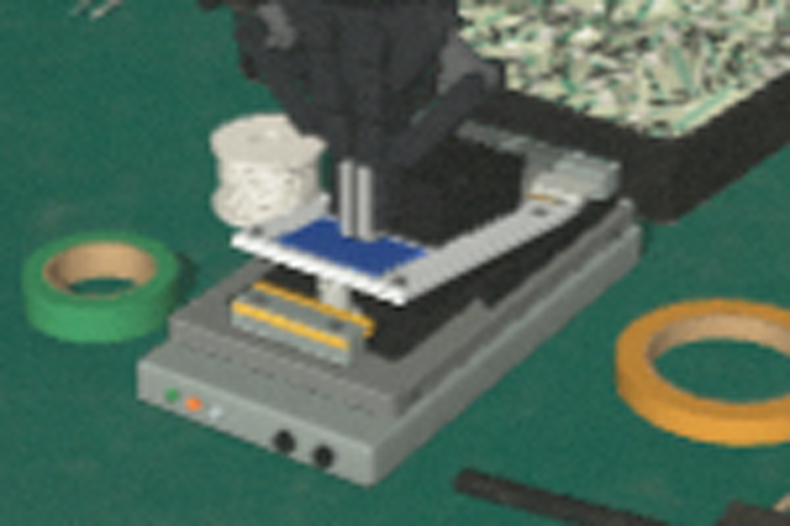

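Hard stop reached: x has stalled at 0.537 while Fx climbs to 17 N. I'll swing it down now, keeping the forward push and easing x back slightly for the arc.

Request:
drive_tool(
  steps=[
    [[0, 0, 1.5], 0],
    [[-0.2, 0, 1.5], 0],
    [[-0.2, 0, 1.5], 0],
    [[0, 0, 0], 0],
    [[0, 0, 0], 0],
  ],
)

```text
time: 9.17
tool_pos: [0.5359, -0.139, 0.0541]
tcp_rot: [-3.133, -0.198, 0.028]
wrist_force: [-18.5, -5.2, 9.9]
width: 0.002
```

Request:
drive_tool(
  steps=[
    [[-0.2, 0, 1.5], 0],
    [[-0.2, 0, 1.5], 0],
    [[-0.2, 0, 1.5], 0],
    [[0, 0, 0], 0],
    [[0, 0, 0], 0],
  ],
)

```text
time: 9.58
tool_pos: [0.5351, -0.1392, 0.0495]
tcp_rot: [-3.133, -0.198, 0.029]
wrist_force: [-19.9, -5.8, 8.8]
width: -0.0
```

Request:
drive_tool(
  steps=[
    [[-0.2, 0, 1.5], 0],
    [[-0.2, 0, 1.5], 0],
    [[0, 0, 0], 0],
    [[0, 0, 0], 0],
  ],
)

```text
time: 9.92
tool_pos: [0.5345, -0.1392, 0.0467]
tcp_rot: [-3.133, -0.198, 0.029]
wrist_force: [-20.1, -6.1, 10.1]
width: -0.0
```

```bash
python3 shot.py d6
```

```text
9.9167 [ 0.5345 -0.1392  0.0467] [-3.1332 -0.1976  0.0288] [-20.1  -6.1  10.1]
```

View pics/d6b.png

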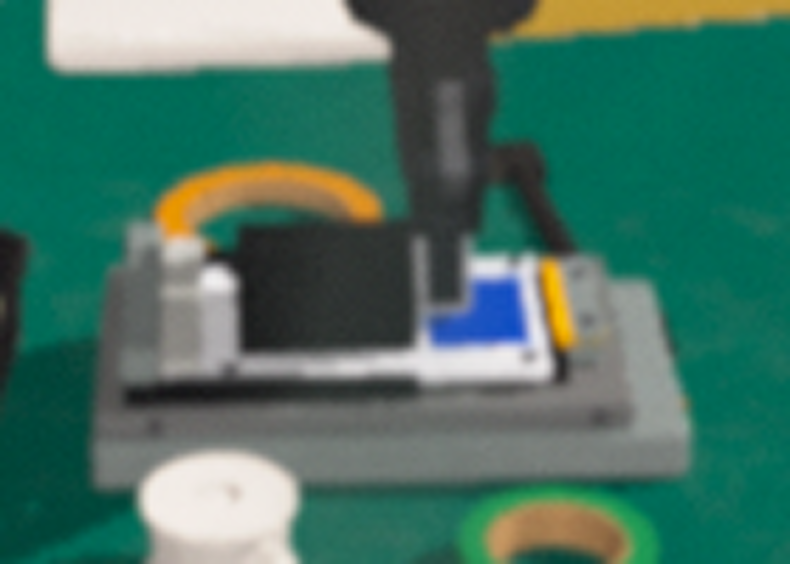

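View pics/d6a.png

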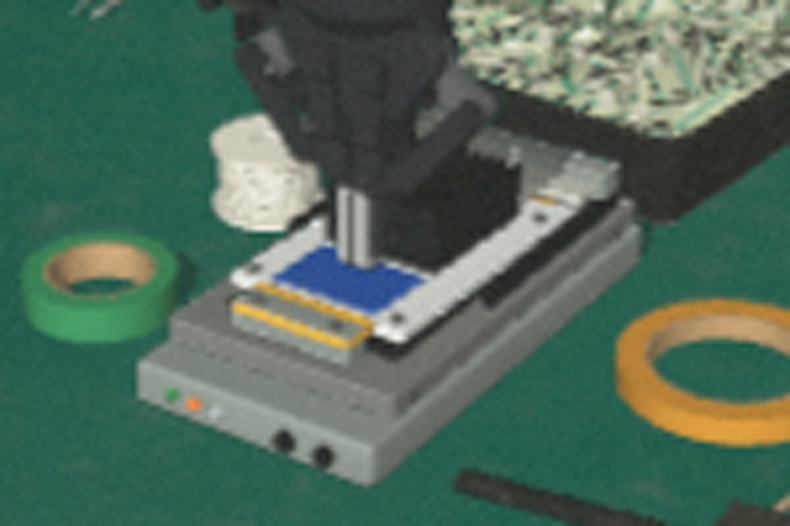

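The near end is almost down and inside the catch: in the side view there is a gap beside the yellow catch at ≈(560,310). I'll press on to the seat.

Request:
drive_tool(
  steps=[
    [[0, 0, 1.5], 0],
    [[0, 0, 1.5], 0],
    [[0, 0, 1], 0],
    [[0, 0, 0], 0],
    [[0, 0, 0], 0],
  ],
)

```text
time: 10.48
tool_pos: [0.5342, -0.1392, 0.0428]
tcp_rot: [-3.133, -0.198, 0.03]
wrist_force: [-21.5, -6.0, 12.7]
width: -0.001
```

Request:
drive_tool(
  steps=[
    [[0, 0, 1], 0],
    [[0, 0, 1], 0],
    [[0, 0, 1], 0],
    [[0, 0, 0], 0],
    [[0, 0, 0], 0],
  ],
)

```text
time: 10.9
tool_pos: [0.534, -0.1391, 0.0401]
tcp_rot: [-3.133, -0.198, 0.031]
wrist_force: [-23.7, -5.1, 15.3]
width: 0.002
```

Request:
drive_tool(
  steps=[
    [[0, 0, 1], 0],
    [[0, 0, 1], 0],
    [[0, 0, 1], 0],
    [[0, 0, 0], 0],
    [[0, 0, 0], 0],
  ],
)

```text
time: 11.32
tool_pos: [0.534, -0.1391, 0.0399]
tcp_rot: [-3.133, -0.198, 0.031]
wrist_force: [-32.2, -3.0, 34.0]
width: -0.002
```

```bash
python3 shot.py d7
```

```text
11.3167 [ 0.534  -0.1391  0.0399] [-3.1327 -0.1978  0.0313] [-32.2  -3.   34. ]
```

View pics/d7b.png

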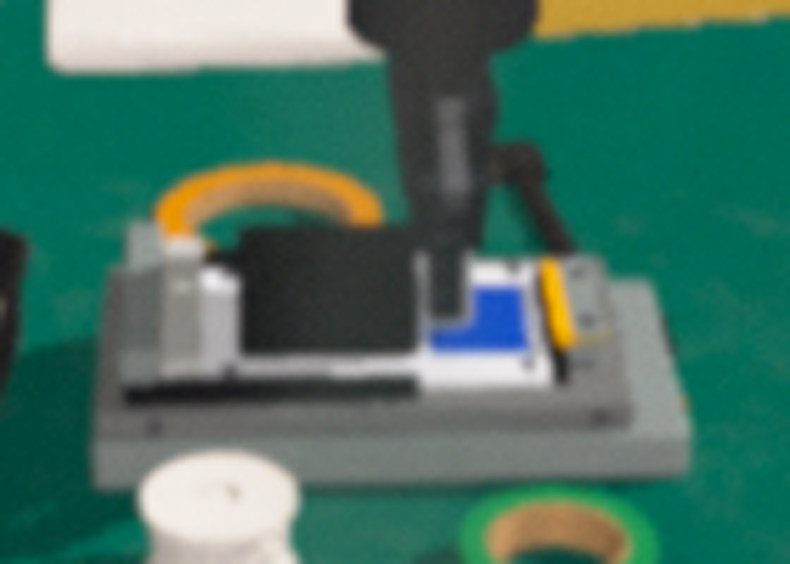

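View pics/d7a.png

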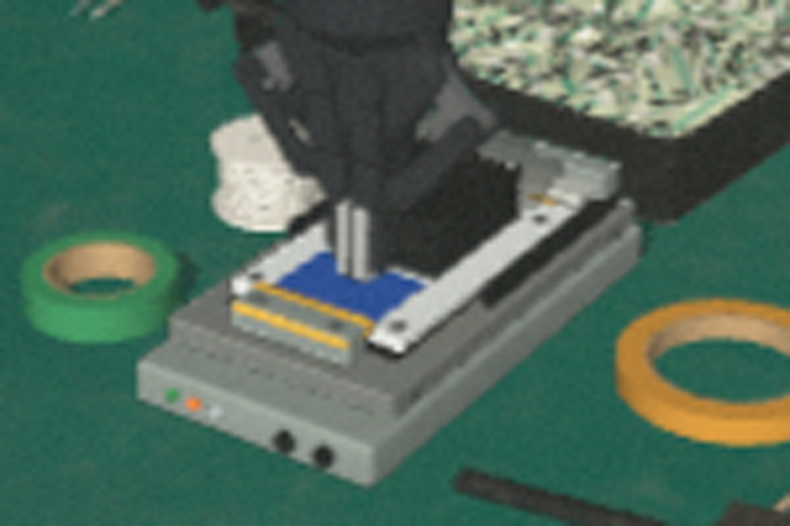

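It's seated flat: z has stalled at 0.040 and the vertical force jumped. Next I'll relieve z a little and move back together with the plate.

Request:
drive_tool(
  steps=[
    [[-1, 0, -1], 0],
    [[-1, 0, -0.5], 0],
    [[-1, 0, 0], 0],
    [[-1, 0, 0], 0],
    [[0, 0, 0], 0],
  ],
)

```text
time: 11.88
tool_pos: [0.534, -0.1391, 0.04]
tcp_rot: [-3.133, -0.196, 0.017]
wrist_force: [-15.5, -1.4, 12.8]
width: 0.0
```

Request:
drive_tool(
  steps=[
    [[-1, 0, 0], 0],
    [[-1, 0, 0], 0],
    [[-1, 0, 0], 0],
    [[0, 0, 0], 0],
  ],
)

```text
time: 12.22
tool_pos: [0.534, -0.1393, 0.0404]
tcp_rot: [-3.134, -0.196, 0.008]
wrist_force: [-7.1, -0.2, 8.2]
width: -0.004
```

Request:
drive_tool(
  steps=[
    [[-1, 0, 1], 0],
    [[-1, 0, 0.5], 0],
    [[-1, 0, 0], 0],
    [[0, 0, 0], 0],
  ],
)

```text
time: 12.55
tool_pos: [0.533, -0.1399, 0.04]
tcp_rot: [-3.135, -0.196, 0.002]
wrist_force: [-5.1, 0.9, 9.2]
width: -0.003
```

Request:
drive_tool(
  steps=[
    [[-1, 0, 0.3], 0],
    [[-1, 0, 0], 0],
    [[-1, 0, 0], 0],
    [[0, 0, 0], 0],
  ],
)

```text
time: 12.88
tool_pos: [0.5307, -0.1407, 0.04]
tcp_rot: [3.135, 0.196, 0.0]
wrist_force: [-3.0, 0.3, 9.3]
width: -0.001
```

Request:
drive_tool(
  steps=[
    [[-1, 0, 0.2], 0],
    [[-1, 0, 0.2], 0],
    [[-1, 0, 0], 0],
    [[0, 0, 0], 0],
  ],
)

```text
time: 13.22
tool_pos: [0.5287, -0.1412, 0.04]
tcp_rot: [3.135, 0.196, 0.003]
wrist_force: [-2.5, -0.2, 9.4]
width: -0.0
```

Request:
drive_tool(
  steps=[
    [[-1, 0, 0.2], 0],
    [[-1, 0, 0], 0],
    [[0, 0, 0], 0],
    [[0, 0, 0], 0],
  ],
)

```text
time: 13.55
tool_pos: [0.5271, -0.1416, 0.04]
tcp_rot: [3.135, 0.196, 0.004]
wrist_force: [-1.8, -0.3, 8.5]
width: 0.001
```

```bash
python3 shot.py d8
```

```text
13.55 [ 0.5271 -0.1416  0.04  ] [3.1346 0.1961 0.0042] [-1.8 -0.3  8.5]
```

View pics/d8b.png

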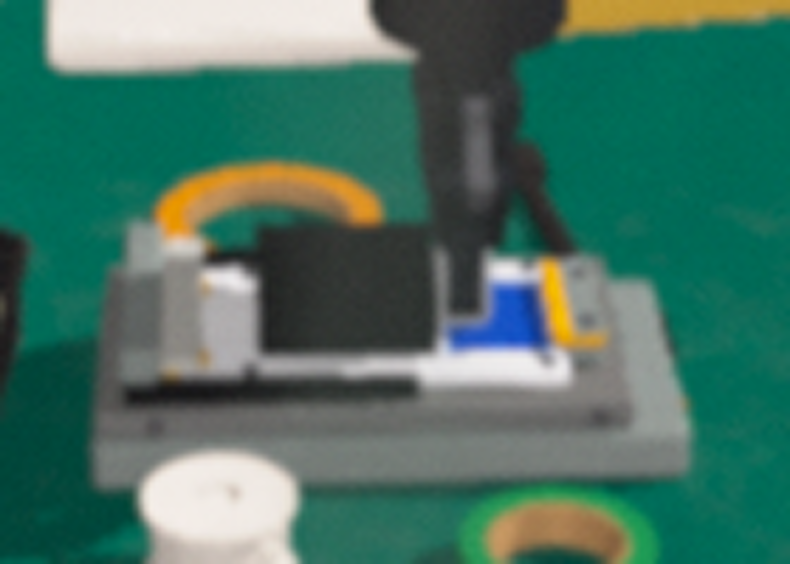

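View pics/d8a.png

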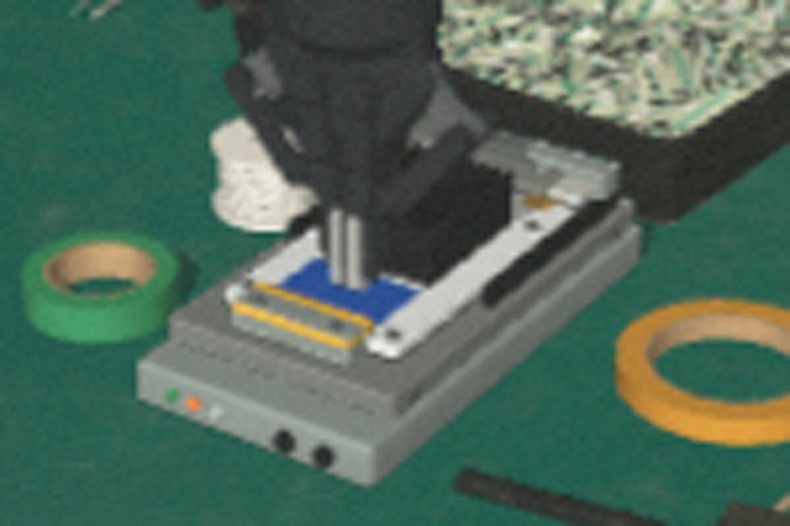

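The plate has come back about 7 mm and its near edge is under the yellow catch. I'll finish the travel.

Request:
drive_tool(
  steps=[
    [[-1, 0, 0.1], 0],
    [[-1, 0, 0], 0],
    [[0, 0, 0], 0],
    [[0, 0, 0], 0],
  ],
)

```text
time: 14.03
tool_pos: [0.5261, -0.1418, 0.04]
tcp_rot: [3.134, 0.196, 0.007]
wrist_force: [0.6, 1.7, 6.5]
width: 0.002
```

Request:
drive_tool(
  steps=[
    [[-1, 0, 0.1], 0],
    [[-1, 0, 0], 0],
    [[0, 0, 0], 0],
    [[0, 0, 0], 0],
  ],
)

```text
time: 14.37
tool_pos: [0.5249, -0.1421, 0.04]
tcp_rot: [3.134, 0.195, 0.01]
wrist_force: [2.2, 0.6, 5.8]
width: -0.001
```

```bash
python3 shot.py d9
```

```text
14.3667 [ 0.5249 -0.1421  0.04  ] [3.1341 0.1955 0.0097] [2.2 0.6 5.8]
```

View pics/d9b.png

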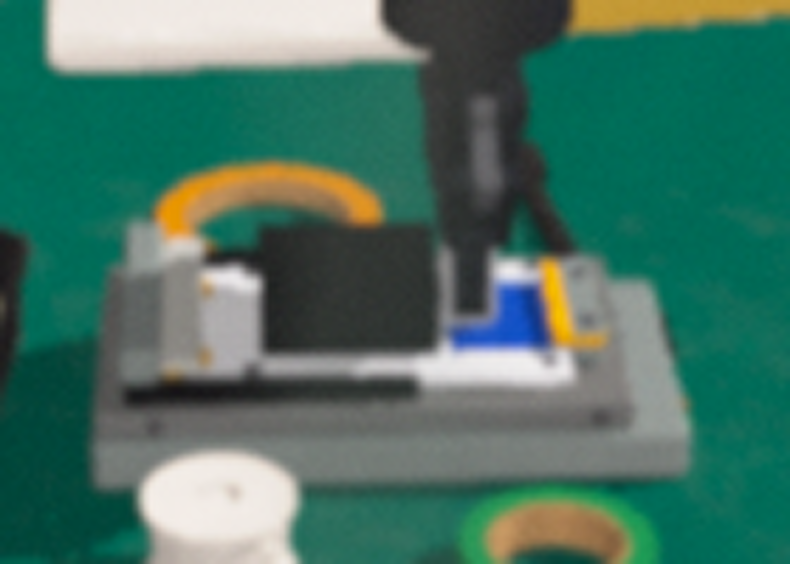

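View pics/d9w.png

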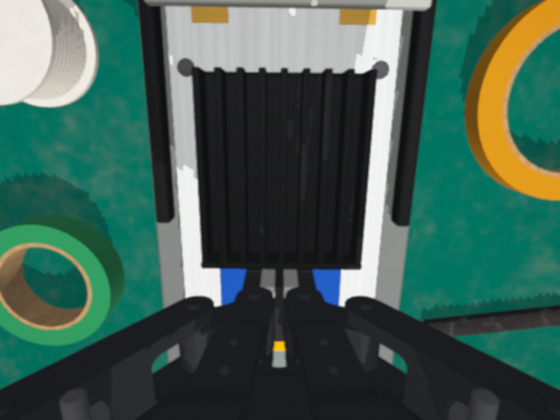

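The plate has stopped and the drag on the finger has reversed sign, so the travel is complete. Lifting gently.

Request:
drive_tool(
  steps=[
    [[0, 0, -1], 0],
    [[0, 0, -1], 0],
    [[0, 0, -1], 0],
    [[0, 0, -1], 0],
    [[0, 0, -2], 0],
    [[0, 0, -5], 0],
    [[0, 0, 0], 0],
  ],
)

```text
time: 15.1
tool_pos: [0.5217, -0.1417, 0.0498]
tcp_rot: [3.135, 0.196, 0.0]
wrist_force: [-0.1, -0.5, -0.2]
width: 0.002
```

Request:
drive_tool(
  steps=[
    [[0, 0, -15], 0],
    [[0, 0, -30], 0],
    [[0, 0, -40], 0],
    [[-15, 0, -35], 0],
    [[-30, 0, 0], 0],
    [[-10, 0, 0], 0],
    [[0, 0, 0], 0],
    [[0, 0, 0], 0],
  ],
)

```text
time: 15.77
tool_pos: [0.4665, -0.1483, 0.1685]
tcp_rot: [-3.135, -0.195, 0.001]
wrist_force: [0.6, 0.1, -0.7]
width: -0.002
```

```bash
python3 shot.py e1
```

```text
15.7667 [ 0.4665 -0.1483  0.1685] [-3.1349e+00 -1.9460e-01  1.0000e-03] [ 0.6  0.1 -0.7]
```

View pics/e1b.png

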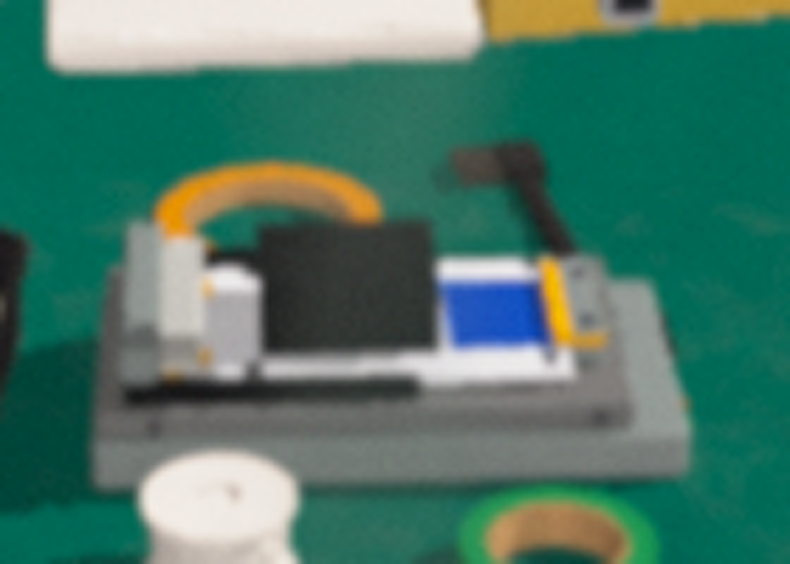

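View pics/e1a.png

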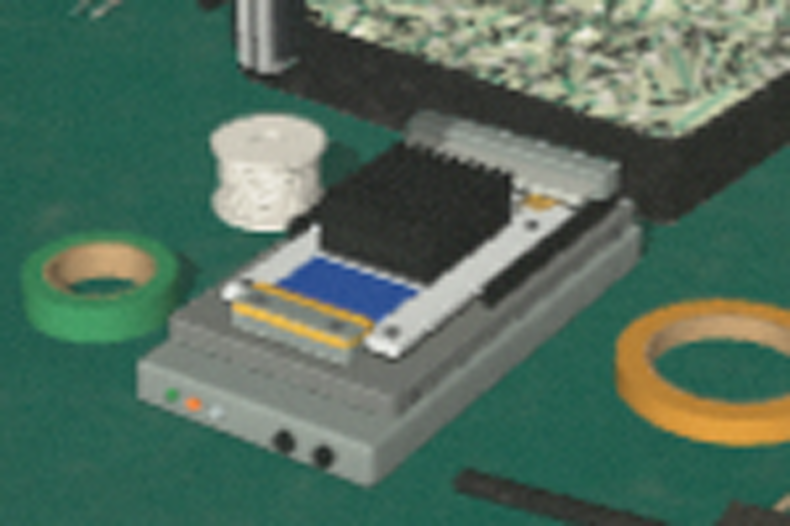

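View pics/e1w.png

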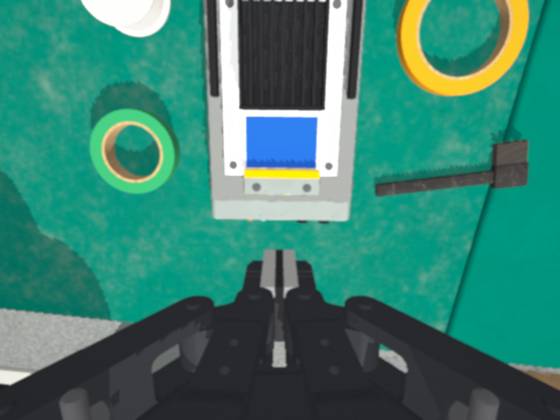

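The module lies flat, its near edge hidden behind the yellow catch (wrist (282,174)) and its far edge under the lip. The bystanders haven't visibly moved, and the robot is clear. Handing in.

```bash
python3 - <<'E'
from workcell import bot
print(bot.finish_job()); print(bot.read_state()['time'])
E
```

```text
the job is handed in; nothing more can be done
None
the job is handed in; nothing more can be done
```

I handed the job in at about 16 s. The module lies flat in the cradle, and it stayed down after the fingers let go.

With shut fingers on the blue pad I pushed the module until it stopped against the rear wall, with Fx rising to about 17 N. I then swung the near end down to the seat and moved back about 8 mm with the plate, until the drag on the finger reversed. The fingers then lifted straight off.

**Last checks:**
- **Module:** in all three views it looks flat, with its far edge under the lip and its near edge under the yellow catch.
- **Robot:** it is clear, with wrist force below 1 N.
- **Bystanders:** the tapes and spool stand where they were. The brush does too, as far as the last pictures show it.
- **Force:** the highest wrist force I read was about 47 N, at the moment of seating. The limit is 60 N, but I only had readings at the end of each call.

**Not measured or disagreeing:**
- I could not read the ejector travel and did not measure the final edge heights. They rest on the pictures and on the finger stopping at z = 0.040 m, the plate's top when seated.
- My measured cradle length was about 4 mm short of the given 230 mm.
- The cradle yaw from the wrist view (6.4°) differed slightly from the other two views (about 7°).
- My estimate of the rear wall's position was about 2 to 3 mm off from where the plate stopped, so I went by the force instead.

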